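# Tuck the cover strip under the lap plate and hold it down

### The arm

A 7-joint arm with a two-finger parallel gripper is mounted at the origin on a cart in front of the work surface, level with it; the furniture and walls round the work are solid. World frame = base frame: x ahead of the robot, y to its left, z up, the work surface at z = 0. Lengths are in mm, angles in rad, forces in N, time in s.
With the tool pointing down it reaches from about 400 to 850 mm from the base axis. Payload 4.4 kg.
Tool frame: the origin (TCP) lies midway between the tips of the shut fingers; the grasp point (between the pads) lies 19 mm behind it; z points along the fingers, y is the line along which they close (so a half turn about z gives the same grasp; the last joint's range is limited). The gripper opens to 94 mm and grips with 3 to 60 N. Pads are 16 mm wide; open, the fingers measure 119 mm over their backs; the gripper's body (75 mm by 177 mm) begins 78 mm behind the grasp point.
Start: joints at [1.183, 0.628, 0.038, 1.517, -0.027, 0.996, -0.02], TCP at [205.607, -616.639, 205.478] pointing down, gripper open.
Joint ranges: [-3.06, 3.06], [-0.37, 2.12], [-1.25, 1.32], [0.18, 2.47], [-1.1, 4.24], [0.23, 1.98], [-2.94, 2.94]. Speed limits (rad/s): [2.57, 2.57, 3.14, 3.14, 3.14, 3.14, 3.14].

### API

Orientations are given as a 3x3 rotation matrix whose columns are the frame's x, y, z axes.
In Python, from rig import get_obs, grab_frame, calibration, hand_in gives the robot as it stands.
- The arm moves only by the tool drive_tool, never from a script. Its argument "rows" is a list of rows, each a list of 7 numbers: the finger opening in m, from 0 to 0.094, then the shift along the tool's x, y, z in m, then the turn, a rotation vector about the tool's x, y, z in degrees. A call has 1 to 20 rows; each row shifts and turns the commanded pose from where the row before left it, along the tool's axes as they then stand; what a row does not reach is not made up. A row lasts 1/8 s, in which the tool goes at most 62.5 mm and 10.7 degrees, less where a joint would pass 70% of its speed; a pose out of reach is approached as far as the arm can. A call is refused whole if a number of a shift passes 0.0625 or a number of a turn 10.7, either way. A call with a gripper value outside its range is refused whole. The fingers move at their own pace and stop on an object; "squeeze" is the grip in N (left out, the last holds). Time passes only in rows, so rows that do not move let the fingers close. It gives the time, the measured TCP pose, the force, the opening and the grip force at its end, in the units of the state.
- get_obs(): the state, without advancing time (a new reading comes with each control period).
- grab_frame(name): name is "scene" or "top" or "wrist"; returns (picture, depth): 480x640x3 uint8, red, green, blue; 480x640 float32, mm along the optical axis (not along the pixel's ray), 0 where there is no reading.
- calibration(name): a dict with "fx", "fy", "cx", "cy" (pixels), "world_to_cam" (4x4, takes a point from world to camera coordinates). Camera axes: x right, y up, looking along -z (the intrinsics and any distortion apply to the point x, -y, -z); pixel columns grow to the right and rows downward; lengths in mm; the calibration is good to about 2 mm. A picture is of the moment at which its call begins: read the wrist's pose just before it. calibration takes no time and is no camera call; for the wrist camera it gives the pose at the moment of the call.
- hand_in(): hands the job in; it is judged then, once.
The state is a dict: "clock": time; "joint_positions": joint angles; "dq": joint speeds; "tau": joint torques, N m; "position": TCP position; "ee_rot": TCP orientation; "force": force on the tool from outside, world axes, zero at the start; "ft_torque": the same for the moment, N m; "opening": opening from 0.0 (shut) to 1.0 (fully open); "finger_force": force on a finger pad.
Only numpy, scipy, OpenCV 4.12 (cv2) and the standard library are available. Lean on these libraries where they do the work, as an engineer would, in place of code of your own. Each camera call takes 0.05 s, during which the arm holds its last target. There are 200 camera calls.

### The job

The low grey drain deck on the right-hand bench is missing its cover strip. Take the longer of the two metal strips from the left-hand bench and slide its plain edge about three centimetres in under the free edge of the deck's hinged steel lap plate, square between the side rails and without lifting the lap plate. Then press the strip down flat on the deck against the springy seal bar, and finish while still holding it pressed flat, ready to be screwed down; leave the shorter strip and the other things on the benches where they are.

Things in the scene. Friction and masses are not known exactly. Their poses are not given: they have to be found in the camera images.
- strip_long: the longer cover strip, loose on the left-hand bench: bare aluminium sheet 90 x 140 x 3 mm (x, y, z), about 0.15 kg. Origin: centre of its underside, z up. The plain edge that goes under the lap plate is at x = +45 mm; near the other edge stands an upright rib to hold it by (see strip_long_rib). In place, its x points along the deck's x
- strip_long_rib (a point): middle of the top of the longer strip's upright rib (strip x = -25, y = 0, z = 43 mm). The rib is 10 mm thick along the strip's x, 66 mm long along y and 40 mm high above the sheet's top; pinch it across its thickness, from above
- strip_long_edge (a point): middle of the plain (+x) edge of the longer strip, at its underside
- strip_short: the shorter cover strip, not to be used: same make and rib, but 90 x 94 x 3 mm; loose on the left-hand bench. The two strips may lie in either place
- deck: the drain deck, fixed on the right-hand bench: grey plastic plate 235 x 220 x 15 mm. Origin on its underside (bench level), z up, +x to its back. Its flat top is at z = 15 mm, x = -110 to +125 mm. Two side rails, 10 mm high, run along x from x = -70 to +120 mm with inner faces at y = -80 and +80 mm
- lap_edge (a point): middle of the free front edge of the lap plate, at its underside (deck x = 0, y = 0, z = 27 mm when down: a gap of 12 mm over the deck's top). The steel lap plate is 3 mm thick (6 mm at the rolled edge), 150 mm wide and covers deck x = 0 to 108 mm. Under it two stop blocks, 8 mm high, have their front faces at deck x = +45 mm
- lap_plate (a joint): angle of the lap plate about its hinge at the deck's back (deck x = 108, z = 28 mm), rad: 0 = down, level, on its stop; grows as the free edge is lifted (0.05 = 5 mm). It weighs 0.15 kg and lifts very easily
- seal_bar (a joint): how far the sprung black rubber seal bar is pressed down, m: 0 = up, standing 4 mm proud of the deck's top; 0.004 = flush. The bar, 9 x 120 mm (deck x, y), crosses the deck at x = -40 mm, right under the strip's rib when the strip is 30 mm in. Its spring pushes up with 4.8 N at 0 and 9.6 N when flush
- petri_dish: petri dish, 67 mm wide, 13 mm high, loose; origin under its centre; leave alone
- weighing_bottle: small glass weighing bottle, 43 mm wide, 53 mm high, loose; origin under its centre; leave alone
- beaker: small glass beaker, 56 mm wide, 70 mm high, loose, on the right-hand bench; origin under its centre; leave alone
- indicator: small brown bottle, 35 mm wide, 72 mm high, loose, on the right-hand bench; origin under its centre; leave alone

How it is judged (in metres and radians):
On the way:
1. the longer strip's plain edge is under the lap plate (x of strip_long_edge in the frame of deck between 0.015 and 0.05 m and y of strip_long_edge in the frame of deck between -0.016 and 0.016 m and z of strip_long_edge in the frame of deck between 0.012 and 0.026 m and angle between the x axis of strip_long and the x axis of deck, either way round below 0.13 rad and angle between strip_long's own z axis and vertical below 0.3 rad), for 0.2 s.
At the end, for the whole second after the job is handed in: The longer strip's plain edge is 15 to 50 mm under the lap plate, within 16 mm of the middle and 0.13 rad of square; lap plate down (under 0.03 rad); strip flat (1.5 mm, 0.04 rad), seal bar pressed more than 3 mm; the robot still holds it, over 3 N of contact (all of step 1 and value of joint seal_bar above 0.003 m and value of joint lap_plate below 0.03 rad and angle between strip_long's own z axis and vertical below 0.04 rad and z of strip_long in the frame of deck below 0.0165 m and z of strip_long_edge in the frame of deck below 0.018 m and contact force between the fingers and strip_long above 3 N and linear speed of strip_long below 0.02 m/s); the arm keeps its last pose, push and grip.
It fails at once if the lap plate was lifted (more than 0.06 rad, 6 mm at its edge) (value of joint lap_plate above 0.06 rad).
It fails at once if the shorter strip was moved more than 3 cm (distance of strip_short from where it was at the start of the episode above 0.03 m).
It fails at once if the petri dish, weighing bottle, beaker or indicator bottle was moved more than 3 cm (distance of any of petri_dish, weighing_bottle, beaker, indicator from where it was at the start of the episode above 0.03 m).
It also fails if it takes over 54 s, if anything falls off the work surface, if the arm or the gripper's body presses on something with over 40 N, if the wrist force passes 120 N, or if a joint passes its speed limit or range.

## Working session

There is one attempt and no reset: what is moved stays moved. The work goes in short steps, Python scripts to look and compute and a tool call to move; the robot and the scene stay as the last step left them, time stands still between calls to the robot, and variables do not carry over. Pictures are saved under pics/ and viewed, at most 10 in all, crops included, and the job is handed in when it is done.

Besides the shell and the picture viewer there is one more tool, called after "Call:" as a command line: name --pt "numbers of a row" for each row, then --argument value for the rest. drive_tool: Moves the arm, as the interface text tells. Its arguments: {"type":"object","properties":{"rows":{"type":"array","items":{"type":"array","items":{"type":"number"}}},"squeeze":{"type":"number"}},"required":["rows"]}

```bash
mkdir -p pics; ls; python3 - <<'E'
from rig import *
import cv2,numpy as np
o=get_obs();print(o['clock'],o['position'],o['ee_rot'],o['opening'])
for n in ['top','scene']:
    p,d=grab_frame(n);cv2.imwrite(f'pics/{n}0.png',p[...,::-1]);np.savez(f'pics/{n}0.npz',p=p,d=d)
    print(n,calibration(n),(d>0).mean())
E
```

```text
pics
0.0 [ 205.38875122 -615.99280954  204.54691393] [[ 9.48668858e-01  3.16270456e-01 -6.29965246e-04]
 [ 3.16271082e-01 -9.48667132e-01  1.80959114e-03]
 [-2.53071082e-05 -1.91594255e-03 -9.99998164e-01]] 0.9999718271562917
top {'fx': 567.0025337590973, 'fy': 567.0025337590973, 'cx': 317.23698763042006, 'cy': 236.44046954598875, 'world_to_cam': array([[ 1.26594772e-03, -9.99991914e-01,  3.81691505e-03,
        -5.55018422e+01],
       [ 9.92580055e-01,  1.72063167e-03,  1.21580726e-01,
        -4.99307209e+02],
       [-1.21586310e-01,  3.63467890e-03,  9.92574208e-01,
        -1.99271995e+03],
       [ 0.00000000e+00,  0.00000000e+00,  0.00000000e+00,
         1.00000000e+00]])} 0.9961002604166667
scene {'fx': 623.7132736976446, 'fy': 623.7132736976446, 'cx': 316.5935829232663, 'cy': 233.08608546759442, 'world_to_cam': array([[-8.87640762e-01, -4.60057329e-01, -2.10031345e-02,
         4.02320805e+02],
       [ 2.07532911e-01, -4.40296672e-01,  8.73538168e-01,
        -1.76398834e+02],
       [-4.11125247e-01,  7.71029243e-01,  4.86302310e-01,
        -1.53205797e+03],
       [ 0.00000000e+00,  0.00000000e+00,  0.00000000e+00,
         1.00000000e+00]])} 0.9940201822916667
```

View pics/top0.png

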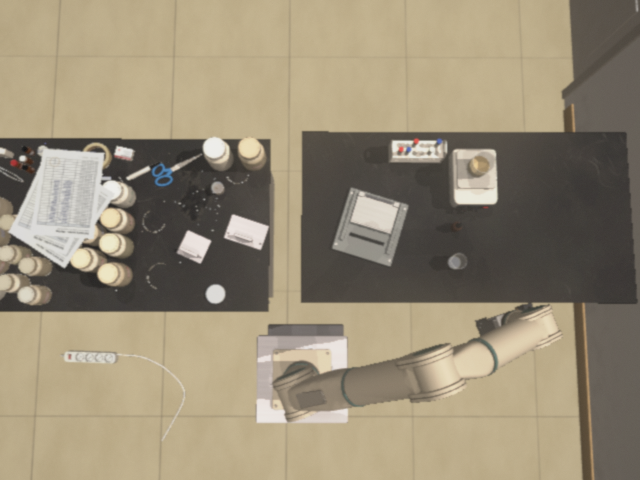

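View pics/scene0.png

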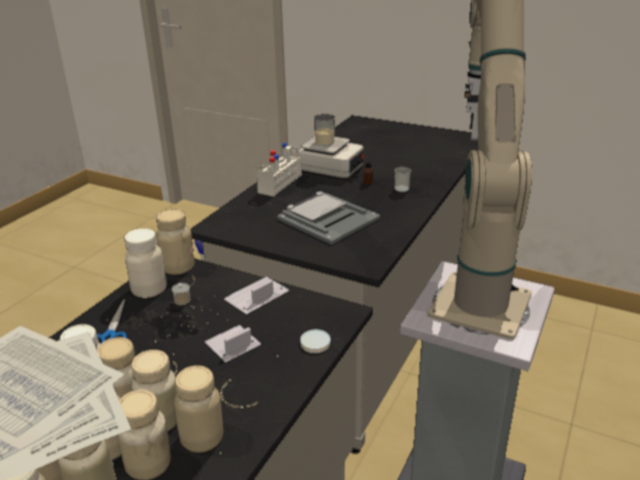

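The top view shows the long strip at (246,232), the short one at (194,247), the weighing bottle at (217,187), the petri dish at (216,294), and the deck at (371,227) with its lap plate towards the top. The scene view agrees. Next come coarse poses.

```bash
cat > h.py <<'E'
import numpy as np,cv2
from rig import *
def ray(c,uv,z):
    W=c['world_to_cam'];R=W[:3,:3];o=-R.T@W[:3,3]
    uv=np.atleast_2d(uv).astype(float)
    d=np.c_[(uv[:,0]-c['cx'])/c['fx'],-(uv[:,1]-c['cy'])/c['fy'],-np.ones(len(uv))]@R
    return o+d*((z-o[2])/d[:,2])[:,None]
def proj(c,P):
    q=np.atleast_2d(P)@c['world_to_cam'][:3,:3].T+c['world_to_cam'][:3,3]
    return np.c_[c['cx']-c['fx']*q[:,0]/q[:,2],c['cy']+c['fy']*q[:,1]/q[:,2]]
E
python3 - <<'E'
from h import *
p=np.load('pics/top0.npz')['p'];c=calibration('top')
def comp(lo,box,z,name):
    x0,y0,x1,y1=box;g=p.astype(int).min(2)[y0:y1,x0:x1]
    m=(g>lo).astype('uint8');n,l,s,_=cv2.connectedComponentsWithStats(m)
    k=1+s[1:,4].argmax();r=cv2.minAreaRect(np.argwhere(l==k)[:,::-1].astype('float32')+[x0,y0])if 0 else cv2.minAreaRect((np.argwhere(l==k)[:,::-1]+[x0,y0]).astype('float32'))
    b=ray(c,cv2.boxPoints(r),z)[:,:2];print(name,s[k,4],b.round().tolist(),b.mean(0).round(),[np.linalg.norm(b[i]-b[i-1]).round() for i in(1,2)])
comp(110,(220,205,275,255),3,'long');comp(110,(170,225,215,270),3,'short')
comp(65,(325,180,415,272),15,'deck');comp(140,(325,180,415,272),30,'lap')
for n,uv in dict(wb=(217,187),pd=(216,294),beaker=(457,261),ind=(456,227),sealL=(350,234),sealR=(384,243)).items(): print(n,ray(c,uv,15)[0].round())
E
python3 -c "
import cv2
a=cv2.imread('pics/top0.png')
cv2.imwrite('pics/crop.png',cv2.hconcat([cv2.resize(a[175:275,160:290],None,fx=3,fy=3),cv2.resize(a[175:275,325:420],None,fx=3,fy=3)]))"
```

```text
long 1038 [[498.0, 285.0], [588.0, 258.0], [542.0, 120.0], [452.0, 148.0]] [520. 203.] [np.float64(94.0), np.float64(145.0)]
short 704 [[444.0, 454.0], [530.0, 417.0], [488.0, 327.0], [403.0, 364.0]] [466. 390.] [np.float64(94.0), np.float64(99.0)]
deck 4864 [[455.0, -100.0], [773.0, -195.0], [696.0, -451.0], [380.0, -351.0]] [ 576. -274.] [np.float64(332.0), np.float64(267.0)]
lap 1256 [[559.0, -161.0], [671.0, -195.0], [623.0, -351.0], [511.0, -315.0]] [ 591. -255.] [np.float64(118.0), np.float64(163.0)]
wb [682. 310.  15.]
pd [295. 304.  15.]
beaker [ 414. -555.   15.]
ind [ 536. -555.   15.]
sealL [ 510. -173.   15.]
sealR [ 478. -295.   15.]
```

View pics/crop.png

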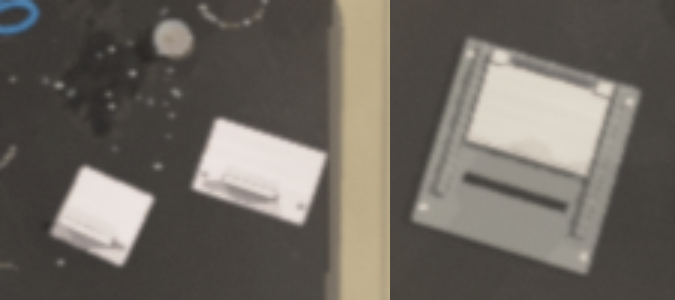

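The crop confirms that both ribs sit on the robot-facing side. So strip x is about -17° in yaw, the same as deck x. I'll turn the tool and go over the deck to look with the wrist camera.

Call:
drive_tool --pt "0.094 0 0 0 0 0 -9.15" --pt "0.094 0 0 0 0 0 -9.15" --pt "0.094 0 0 0 0 0 -9.15" --pt "0.094 0 0 0 0 0 -9.15" --pt "0.094 0 0 0 0 0 -9.15" --pt "0.094 0 0 0 0 0 -9.15" --pt "0.094 0.038 0.013 -0.005 0 0 0" --pt "0.094 0.038 0.013 -0.005 0 0 0" --pt "0.094 0.038 0.013 -0.005 0 0 0" --pt "0.094 0.038 0.013 -0.005 0 0 0" --pt "0.094 0.038 0.013 -0.005 0 0 0" --pt "0.094 0.038 0.013 -0.005 0 0 0" --pt "0.094 0.038 0.013 -0.005 0 0 0" --pt "0.094 0.038 0.013 -0.005 0 0 0" --pt "0.094 0.038 0.013 -0.005 0 0 0" --pt "0.094 0.038 0.013 -0.005 0 0 0" --pt "0.094 0.038 0.013 -0.005 0 0 0" --pt "0.094 0.038 0.013 -0.005 0 0 0" --pt "0.094 0 0 0 0 0 0" --pt "0.094 0 0 0 0 0 0"

```text
clock: 2.6
position: [485.0, -225.2, 265.1]
ee_rot: [[0.287, 0.958, -0.001], [0.958, -0.287, -0.0], [-0.001, -0.001, -1.0]]
force: [0.2, -0.7, -0.6]
opening: 1.002
finger_force: 0.0
```

```bash
python3 - <<'E'
from h import *
o=get_obs();print(o['clock'],o['position'],o['ee_rot'].round(3) if hasattr(o['ee_rot'],'round') else o['ee_rot'])
c=calibration('wrist');p,d=grab_frame('wrist');cv2.imwrite('pics/w1.png',p[...,::-1]);np.savez('pics/w1.npz',p=p,d=d,c=c)
W=c['world_to_cam'];print(-W[:3,:3].T@W[:3,3],W[:3,:3].round(3),c['fx'])
E
```

```text
2.6 [ 484.99071851 -225.24615468  265.07395315] [[ 0.287  0.958 -0.001]
 [ 0.958 -0.287 -0.   ]
 [-0.001 -0.001 -1.   ]]
[ 506.98542507 -155.77450875  444.87995624] [[ 0.958 -0.288 -0.001]
 [ 0.278  0.927 -0.251]
 [ 0.073  0.24   0.968]] 335.0297329852518
```

View pics/w1.png

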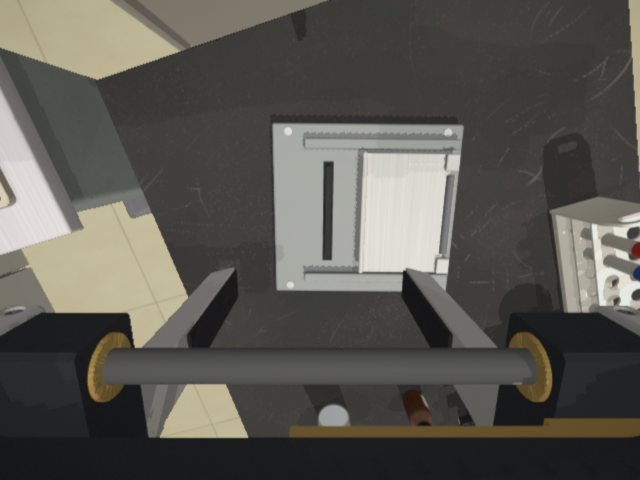

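The wrist view shows the deck: seal bar at about (328,211), lap free edge at about u=362 from v=152 to 272, front edge at u≈275, rails at v≈142 and 276. I'll measure these now.

```bash
cat > deck.py <<'E'
from h import *
z=np.load('pics/w1.npz',allow_pickle=True);p=z['p'].astype(int);c=z['c'].item()
g=p.max(2)
def rect(m,box):
    x0,y0,x1,y1=box;m=m[y0:y1,x0:x1].astype('uint8');n,l,s,_=cv2.connectedComponentsWithStats(m,connectivity=4);k=1+s[1:,4].argmax()
    q=(np.argwhere(l==k)[:,::-1]+[x0,y0]).astype('float32');return q,cv2.minAreaRect(q)
def show(n,m,box,zz):
    q,r=rect(m,box);b=ray(c,cv2.boxPoints(r),zz)[:,:2]
    e=[b[i]-b[i-1] for i in(1,2)];L=[np.linalg.norm(v) for v in e]
    v=e[int(np.argmax(L))];a=np.degrees(np.arctan2(v[1],v[0]))
    print(n,len(q),r,b.mean(0).round(1),np.round(L,1),'long ang',round(a%180,1));return b
if __name__=='__main__':
    show('seal',g<70,(312,145,345,275),19)
    show('lap',p.min(2)>185,(355,140,460,280),30)
    show('deck',g>75,(262,112,300,300),15)
    # front edge line, front x
    for v in (135,160,185,210,235,260,280):print(v,[int(x) for x in g[v,268:280]])
    print('lapedge',[int(x) for x in g[210,350:372]]);print(z['d'][210,350:372].round())
E
python3 deck.py
```

```text
seal 809 ((327.3896789550781, 210.45065307617188), (8.316412925720215, 97.035400390625), 0.909380316734314) [ 495.  -230.3] [126.2  10.3] long ang 72.5
lap 9258 ((403.375244140625, 213.05612182617188), (83.90972137451172, 119.32921600341797), 2.337306022644043) [ 585.4 -260.1] [151.3 100.9] long ang 72.8
deck 4412 ((285.5, 206.5), (167.0, 27.0), 90.0) [ 443.  -214.8] [ 32.8 218.5] long ang 72.4
135 [67, 65, 53, 54, 94, 147, 168, 170, 170, 170, 170, 170]
160 [68, 66, 61, 59, 74, 130, 157, 170, 171, 171, 171, 171]
185 [67, 66, 64, 60, 59, 82, 142, 166, 171, 171, 171, 171]
210 [69, 67, 66, 61, 53, 57, 103, 151, 170, 171, 170, 171]
235 [70, 69, 67, 65, 59, 59, 77, 137, 162, 169, 170, 171]
260 [60, 61, 60, 60, 61, 58, 50, 79, 134, 156, 157, 158]
280 [58, 59, 63, 65, 65, 62, 62, 79, 131, 158, 169, 170]
lapedge [173, 173, 172, 171, 165, 151, 117, 111, 111, 110, 122, 175, 208, 217, 211, 204, 222, 226, 227, 223, 221, 221]
[433. 432. 434. 433. 433. 434. 434. 435. 432. 432. 432. 416. 415. 415.
 416. 417. 420. 417. 417. 419. 417. 418.]
```

Call:
drive_tool --pt "0.094 0.037 -0.0096 0 0 0 0" --pt "0.094 0.037 -0.0096 0 0 0 0" --pt "0.094 0.037 -0.0096 0 0 0 0" --pt "0.094 0.037 -0.0096 0 0 0 0" --pt "0.094 0.037 -0.0096 0 0 0 0" --pt "0.094 0.037 -0.0096 0 0 0 0" --pt "0.094 0.037 -0.0096 0 0 0 0" --pt "0.094 0.037 -0.0096 0 0 0 0" --pt "0.094 0.037 -0.0096 0 0 0 0" --pt "0.094 0.037 -0.0096 0 0 0 0" --pt "0.094 0.037 -0.0096 0 0 0 0" --pt "0.094 0 0 0 0 0 0" --pt "0.094 0 0 0 0 0 0"

```text
clock: 4.28
position: [501.6, 193.5, 265.1]
ee_rot: [[0.289, 0.957, -0.001], [0.957, -0.289, -0.002], [-0.002, -0.0, -1.0]]
force: [-0.1, 0.2, 0.1]
opening: 1.0
finger_force: 0.0
```

```bash
python3 - <<'E'
from h import *
z=np.load('pics/w1.npz',allow_pickle=True);c=z['c'].item()
x=np.array([np.cos(np.radians(-17.4)),np.sin(np.radians(-17.4))])
S=np.array([495,-230.3])
for uv,zz in (((274.3,210),15),((361,210),30),((361,210),27)):
    P=ray(c,uv,zz)[0,:2];print(uv,zz,P,(P-S)@x-40)
c=calibration('wrist');p,d=grab_frame('wrist');cv2.imwrite('pics/w2.png',p[...,::-1]);np.savez('pics/w2.npz',p=p,d=d,c=c)
E
```

```text
(274.3, 210) 15 [ 429.80226012 -208.3782583 ] -108.76980773110186
(361, 210) 30 [ 536.38571394 -237.75741347] 1.7219880954561617
(361, 210) 27 [ 536.59830764 -238.35023246] 2.102130639992261
```

View pics/w2.png

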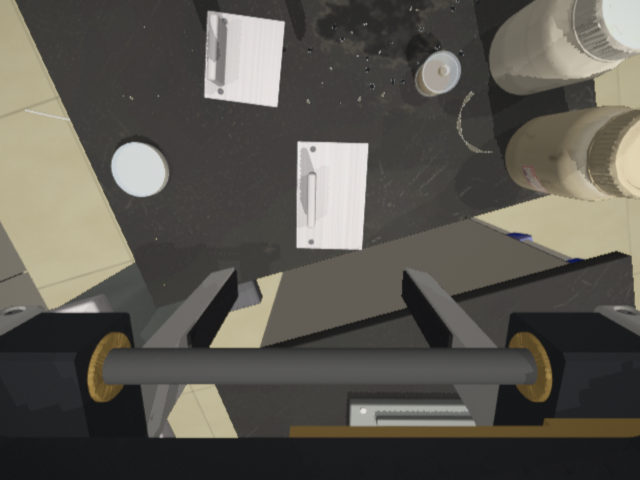

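The long strip is clear: corners near (298,142), (368,143), (362,250), (297,248), rib top at (312,198). The short strip, petri dish and bottle are well off.

```bash
python3 - <<'E'
from h import *
z=np.load('pics/w2.npz',allow_pickle=True);p=z['p'].astype(int);c=z['c'].item();d=z['d']
g=p.min(2)
x0,y0,x1,y1=288,132,378,260
m=(g[y0:y1,x0:x1]>150).astype('uint8');n,l,s,_=cv2.connectedComponentsWithStats(m);k=1+s[1:,4].argmax()
ct=max(cv2.findContours((l==k).astype('uint8'),0,cv2.CHAIN_APPROX_NONE)[0],key=cv2.contourArea)
a=cv2.approxPolyDP(cv2.convexHull(ct),5,True)[:,0]+[x0,y0];print(a.tolist())
if len(a)==4:
    P=ray(c,a,3)[:,:2];print(P.round(1),P.mean(0).round(1))
    for i in range(4):
        v=P[i]-P[i-1];print(np.linalg.norm(v).round(1),np.degrees(np.arctan2(v[1],v[0])).round(1))
# right edge (plain) by line fit, subpixel-ish
for v in range(150,246,19):
    r=g[v,355:378];u=355+np.interp(-120,-r[np.argmax(r<100)-4:np.argmax(r<100)+1],range(np.argmax(r<100)-4,np.argmax(r<100)+1)) ;print(v,u,ray(c,(u,v),3)[0].round(1))
# rib top from depth
W=c['world_to_cam'];vv,uu=np.mgrid[150:245,298:335];D=d[150:245,298:335]
q=np.stack([(uu-c['cx'])/c['fx']*D,-(vv-c['cy'])/c['fy']*D,-D],-1);w=(q-W[:3,3])@W[:3,:3]
t=(w[...,2]>36)&(D>0);T=w[t];print('rib',t.sum(),T.mean(0).round(1),'z',np.median(T[:,2]))
r=cv2.minAreaRect(T[:,:2].astype('float32'));print(r)
E
```

```text
[[298, 141], [367, 143], [361, 249], [297, 247]]
[[501.6 283.7]
 [584.6 256. ]
 [541.  122.9]
 [457.8 151.1]] [521.3 203.4]
139.6 71.7
87.5 -18.4
140.0 -108.2
87.9 161.3
150 367.91089108910893 [583.6 247.4   3. ]
169 366.91 [576.3 224.8   3. ]
188 365.71264367816093 [568.6 201.6   3. ]
207 364.5733333333333 [560.7 177.8   3. ]
226 363.2857142857143 [552.4 153.3   3. ]
245 361.9782608695652 [543.8 128.1   3. ]
rib 443 [497.6 211.7  43.3] z 43.431855213451705
((497.36346435546875, 211.12005615234375), (64.1541748046875, 9.740240097045898), 72.69808959960938)
```

Call:
drive_tool --pt "0.05 0.0154 -0.0092 0 0 0 1.3" --pt "0.05 0 0 0.04 0 0 0" --pt "0.05 0 0 0.04 0 0 0" --pt "0.05 0 0 0.04 0 0 0" --pt "0.05 0 0 0.04 0 0 0" --pt "0.05 0 0 0.03 0 0 0" --pt "0.05 0 0 0 0 0 0" --pt "0.05 0 0 0 0 0 0"

```text
clock: 5.32
position: [497.9, 212.5, 76.5]
ee_rot: [[0.31, 0.951, 0.001], [0.951, -0.31, 0.0], [0.001, 0.001, -1.0]]
force: [-0.3, -0.5, -0.0]
opening: 0.531
finger_force: 0.0
```

```bash
python3 - <<'E'
from h import *
o=get_obs();c=calibration('wrist');p,d=grab_frame('wrist');cv2.imwrite('pics/w3.png',p[...,::-1])
print(o['position'],np.degrees(np.arctan2(o['ee_rot'][1][1],o['ee_rot'][0][1])))
E
```

```text
[497.933762   212.48055737  76.52051549] -18.048347396214044
```

View pics/w3.png

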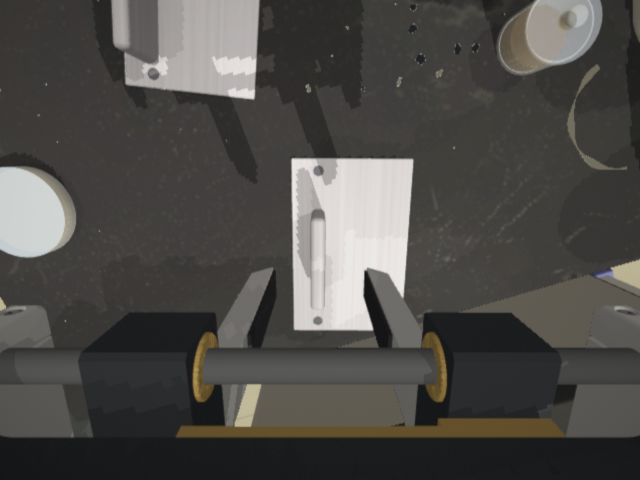

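The rib (u≈318) lies midway between the fingers and is parallel to the pads. I'll descend and grip.

Call:
drive_tool --pt "0.05 0 0 0.02 0 0 0" --pt "0.05 0 0 0.02 0 0 0" --pt "0.05 0 0 0.012 0 0 0" --pt "0.05 0 0 0.012 0 0 0" --pt "0.05 0 0 0 0 0 0" --pt "0.0 0 0 0 0 0 0" --pt "0.0 0 0 0 0 0 0" --pt "0.0 0 0 0 0 0 0" --pt "0.0 0 0 0 0 0 0" --pt "0.0 0 0 0 0 0 0" --pt "0.0 0 0 0 0 0 0" --squeeze 45

```text
clock: 6.75
position: [497.0, 213.1, 11.6]
ee_rot: [[0.308, 0.951, 0.0], [0.951, -0.308, 0.0], [0.0, 0.0, -1.0]]
force: [-0.2, -0.1, 2.4]
opening: 0.102
finger_force: 45.0
```

Call:
drive_tool --pt "0 0 0 -0.01 0 0 0" --pt "0 0 0 -0.03 0 0 0" --pt "0 0 0 -0.04 0 0 0" --pt "0 0 0 -0.038 0 0 0" --pt "0 -0.0185 0.00371 0 0 0 0" --pt "0 -0.035 0.00714 0 0 0 0" --pt "0 -0.035 0.00714 0 0 0 0" --pt "0 -0.035 0.00714 0 0 0 0" --pt "0 -0.035 0.00714 0 0 0 0" --pt "0 -0.035 0.00714 0 0 0 0" --pt "0 -0.035 0.00714 0 0 0 0" --pt "0 -0.035 0.00714 0 0 0 0" --pt "0 -0.035 0.00714 0 0 0 0" --pt "0 -0.035 0.00714 0 0 0 0" --pt "0 -0.035 0.00714 0 0 0 0" --pt "0 -0.035 0.00714 0 0 0 0" --pt "0 -0.018 0.00343 0 0 0 -0.6" --pt "0 0 0 0 0 0 0" --pt "0 0 0 0 0 0 0"

```text
clock: 9.12
position: [447.7, -213.3, 129.0]
ee_rot: [[0.298, 0.955, -0.001], [0.955, -0.298, 0.001], [0.001, -0.002, -1.0]]
force: [0.4, 0.2, -1.3]
opening: 0.101
finger_force: 45.0
```

```bash
python3 - <<'E'
from h import *
o=get_obs();c=calibration('wrist');p,d=grab_frame('wrist');cv2.imwrite('pics/w4.png',p[...,::-1]);np.savez('pics/w4.npz',p=p,d=d,c=c)
print(o['position'],np.degrees(np.arctan2(o['ee_rot'][1][1],o['ee_rot'][0][1])))
E
```

```text
[ 447.73826144 -213.30055911  128.97230308] -17.331567753298266
```

View pics/w4.png

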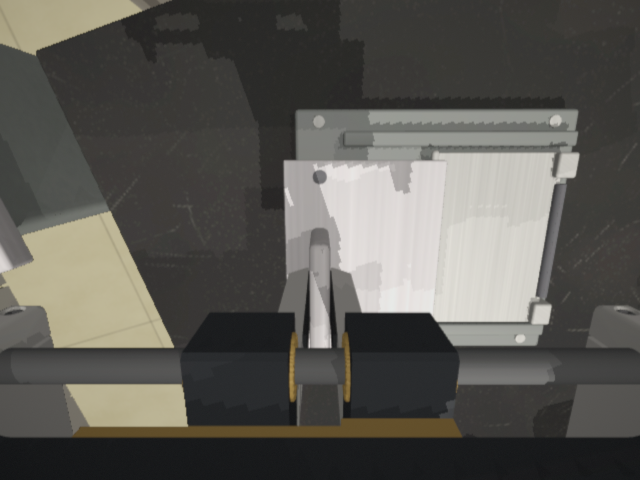

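The strip is held square: visible corners at (285,161) and (445,161), upper rail inner face at v≈147. I'll check the held pose and level from pixels and depth.

```bash
python3 - <<'E'
from h import *
z=np.load('pics/w4.npz',allow_pickle=True);c=z['c'].item();d=z['d']
W=c['world_to_cam']
X=np.array([.954,-.299]);Y=np.array([.299,.954]);O=np.array([534,-243]);T=np.array([447.7,-213.3])
f=lambda P:((P[:,:2]-O)@np.c_[X,Y]).round(1)
print('strip corners in deck',f(ray(c,[(285,161),(445,161),(440,320)],120.4)),'TCP',f(T[None]))
print('deck corner, rail inner start',f(ray(c,[(297,111),(578,111)],15)),f(ray(c,[(344,147)],25)), 'bolt',f(ray(c,[(319,122),(556,121)],15)))
def pts(u0,u1,v0,v1):
    vv,uu=np.mgrid[v0:v1,u0:u1];D=d[v0:v1,u0:u1]
    q=np.stack([(uu-c['cx'])/c['fx']*D,-(vv-c['cy'])/c['fy']*D,-D],-1);w=((q-W[:3,3])@W[:3,:3])[D>0]
    return w
for n,b in dict(sheet=(345,438,170,260),deck=(300,340,112,150),lap=(455,535,165,310)).items():
    w=pts(*b);l=np.c_[f(w),np.ones(len(w))];k=np.linalg.lstsq(l,w[:,2],rcond=None)[0];print(n,k[:2].round(4),np.median(w[:,2]).round(1))
E
```

```text
strip corners in deck [[-109.2   70.7]
 [ -21.5   70.7]
 [ -15.6  -25.2]] TCP [[-91.2   2.5]]
deck corner, rail inner start [[-108.9  108.4]
 [ 122.6  108.5]] [[-70.3  79.6]] bolt [[-90.8  99.8]
 [105.9 100.7]]
sheet [-0.0016 -0.0009] 121.1
deck [0.0001 0.0065] 15.8
lap [ 0.0002 -0.0023] 30.9
```

Call:
drive_tool --pt "0 -0.001 0 0.03 0 0 0" --pt "0 0 0 0.03 0 0 0" --pt "0 0 0 0.02 0 0 0" --pt "0 0 0 0.01 0 0 0" --pt "0 0 0 0.006 0 0 0" --pt "0 0 0 0 0 0 0" --pt "0 0 0 0 0 0 0"

```text
clock: 10.05
position: [448.7, -215.4, 34.1]
ee_rot: [[0.298, 0.954, 0.001], [0.954, -0.298, -0.0], [-0.0, 0.001, -1.0]]
force: [0.8, 0.1, -2.3]
opening: 0.104
finger_force: 45.0
```

```bash
python3 - <<'E'
from h import *
o=get_obs();c=calibration('wrist');p,d=grab_frame('wrist');np.savez('pics/w5.npz',p=p,d=d,c=c)
s,_=grab_frame('scene');a=cv2.resize(s[185:245,270:390,::-1],None,fx=4,fy=4,interpolation=2)
a=cv2.resize(a,(480,240));b=p[60:360,220:640,::-1];b=cv2.resize(b,(480,343));cv2.imwrite('pics/w5.png',cv2.vconcat([a,b]))
print(o['position'],o['force'])
E
```

```text
[ 448.65682347 -215.40356109   34.07111645] [ 0.84379268  0.10519472 -2.30461229]
```

View pics/w5.png

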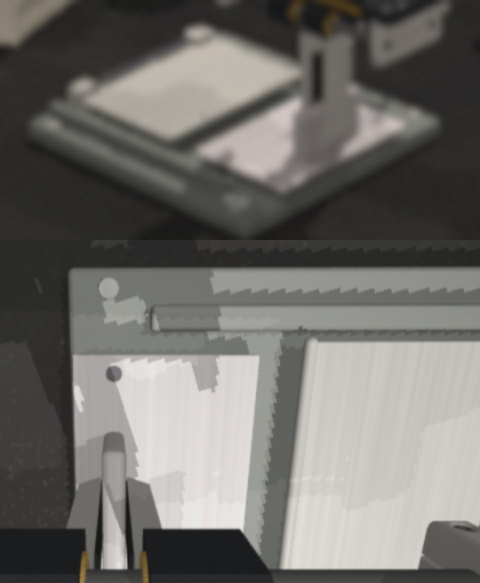

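The strip hovers level just in front of the lap edge, between the rails. Its plain edge is about 20 mm short and parallel. Next I'll check the relative heights.

```bash
python3 - <<'E'
from h import *
z=np.load('pics/w5.npz',allow_pickle=True);c=z['c'].item();d=z['d'];W=c['world_to_cam']
X=np.array([.954,-.299]);Y=np.array([.299,.954]);O=np.array([534,-243])
f=lambda P:(np.atleast_2d(P)[:,:2]-O)@np.c_[X,Y]
S=lambda x,y:(220+x*420/480,60+(y-240)*300/343)
def pl(u0,v0,u1,v1):
    (u0,v0),(u1,v1)=[tuple(map(int,S(*a))) for a in((u0,v0),(u1,v1))]
    vv,uu=np.mgrid[v0:v1,u0:u1];D=d[v0:v1,u0:u1]
    q=np.stack([(uu-c['cx'])/c['fx']*D,-(vv-c['cy'])/c['fy']*D,-D],-1);w=((q-W[:3,3])@W[:3,:3])[D>0]
    k=np.linalg.lstsq(np.c_[f(w),np.ones(len(w))],w[:,2],rcond=None)[0];return np.median(w[:,2]).round(2),k[:2].round(4)
print('sheet',pl(150,380,235,470),'lap',pl(330,370,470,500),'deck',pl(85,310,140,345),pl(262,360,275,380))
print('corners',f(ray(c,[S(73,355),S(259,356)],26)).round(1),'lapedge corner',f(ray(c,[S(308,341)],31)).round(1),'rail inner',f(ray(c,[S(200,331)],25)).round(1),'tcp',f([448.7,-215.4]))
E
```

```text
sheet (np.float64(26.27), array([ 0.0006, -0.0022])) lap (np.float64(30.84), array([-0.0002, -0.0015])) deck (np.float64(15.64), array([ 0.0032, -0.0037])) (np.float64(15.68), array([-0.0611, -0.0128]))
corners [[-108.1   69.2]
 [ -19.1   68.8]] lapedge corner [[ 1.  75.6]] rail inner [[-47.8  80.3]] tcp [[-89.6286   0.8257]]
```

Call:
drive_tool --pt "0 0 0 0.0016 0 0 0" --pt "0 0 0 0 0 0 0" --pt "0 0 0.005 0 0 0 0" --pt "0 0 0.005 0 0 0 0" --pt "0 0 0.005 0 0 0 0" --pt "0 0 0.005 0 0 0 0" --pt "0 0 0.005 0 0 0 0" --pt "0 0 0 0 0 0 0"

```text
clock: 11.15
position: [472.6, -222.8, 31.9]
ee_rot: [[0.298, 0.954, 0.001], [0.954, -0.298, -0.0], [0.0, 0.001, -1.0]]
force: [-1.0, -0.1, -1.8]
opening: 0.102
finger_force: 45.0
```

Call:
drive_tool --pt "0 0 0.005 -0.0003 0 0 0" --pt "0 0 0.005 0 0 0 0" --pt "0 0 0.005 0 0 0 0" --pt "0 0 0.005 0 0 0 0" --pt "0 0 0.005 0 0 0 0" --pt "0 0 0 0 0 0 0" --pt "0 0 0 0 0 0 0"

```text
clock: 12.02
position: [495.7, -230.1, 32.1]
ee_rot: [[0.298, 0.954, -0.0], [0.954, -0.298, 0.0], [-0.0, -0.0, -1.0]]
force: [0.9, -0.3, -2.3]
opening: 0.102
finger_force: 45.0
```

```bash
cat > lap.py <<'E'
from h import *
import sys
o=get_obs();c=calibration('wrist');p,d=grab_frame('wrist');W=c['world_to_cam']
cv2.imwrite(sys.argv[1],p[...,::-1])
X=np.array([.954,-.299]);Y=np.array([.299,.954]);O=np.array([534,-243])
f=lambda P:(np.atleast_2d(P)[:,:2]-O)@np.c_[X,Y]
vv,uu=np.mgrid[0:480,0:640]
q=np.stack([(uu-c['cx'])/c['fx']*d,-(vv-c['cy'])/c['fy']*d,-d],-1);w=((q-W[:3,3])@W[:3,:3])[d>0];D=f(w)
for n,(a,b,y0,y1) in dict(lap=(15,95,0,70),sheet=(-28,-6,20,65),deck=(-105,-80,85,105)).items():
    m=(D[:,0]>a)&(D[:,0]<b)&(D[:,1]>y0)&(D[:,1]<y1)&(w[:,2]<45)
    k=np.linalg.lstsq(np.c_[D[m],np.ones(m.sum())],w[m,2],rcond=None)[0];print(n,m.sum(),np.median(w[m,2]).round(2),k[:2].round(4))
print(o['clock'],o['position'],o['force'],o['finger_force'],'tcp deck',f(o['position']))
E
python3 lap.py pics/w6.png
```

```text
lap 17985 30.81 [ 0.0005 -0.0013]
sheet 3054 24.22 [-0.0016 -0.001 ]
deck 1768 15.74 [0.0068 0.0295]
12.025 [ 495.6657356  -230.14081566   32.13122351] [ 0.92302148 -0.29065848 -2.27840563] 44.99741792678833 tcp deck [[-40.41578435   0.80571681]]
```

View pics/w6.png

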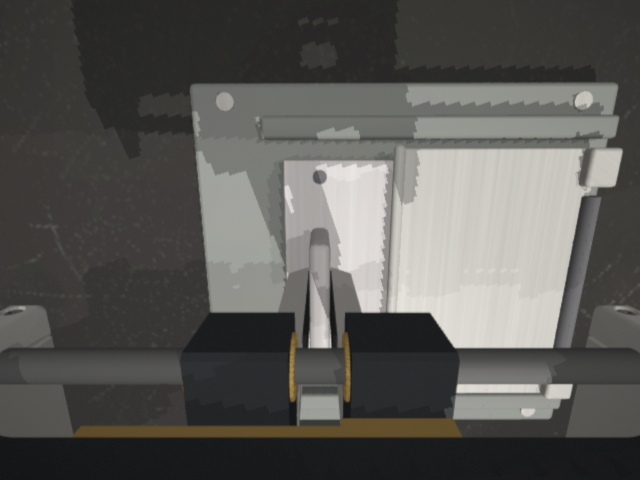

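The strip is about 30 mm under the lap and square, and the lap is still level. Now I press down.

Call:
drive_tool --pt "0 0 0 0.0015 0 0 0" --pt "0 0 0 0.0015 0 0 0" --pt "0 0 0 0.0015 0 0 0" --pt "0 0 0 0.0015 0 0 0" --pt "0 0 0 0 0 0 0" --pt "0 0 0 0 0 0 0"

```text
clock: 12.82
position: [495.8, -230.2, 26.8]
ee_rot: [[0.298, 0.954, -0.0], [0.954, -0.298, -0.0], [-0.0, 0.0, -1.0]]
force: [-2.2, 0.5, 7.8]
opening: 0.1
finger_force: 45.0
```

```bash
python3 lap.py pics/w7.png
```

```text
lap 19040 30.82 [ 0.0007 -0.0016]
sheet 3053 18.9 [-0.0023 -0.0025]
deck 1847 15.81 [0.002  0.0368]
12.825 [ 495.77126195 -230.20384192   26.77579376] [-2.19010847  0.46149776  7.77131686] 45.00019133090973 tcp deck [[-40.29626737   0.77714213]]
```

Call:
drive_tool --pt "0 0 0 0.0005 0 0 0" --pt "0 0 0 0.0005 0 0 0" --pt "0 0 0 0.0005 0 0 0" --pt "0 0 0 0 0 0 0" --pt "0 0 0 0 0 0 0" --pt "0 0 0 0 0 0 0"

```text
clock: 13.62
position: [495.8, -230.2, 26.6]
ee_rot: [[0.298, 0.954, 0.0], [0.954, -0.298, -0.001], [-0.001, 0.0, -1.0]]
force: [-3.8, 1.4, 20.2]
opening: 0.102
finger_force: 45.0
```

```bash
python3 lap.py pics/w8.png
```

```text
lap 19031 30.8 [ 0.0006 -0.0017]
sheet 3058 18.77 [ 0.0003 -0.0005]
deck 1851 15.79 [0.0088 0.0367]
13.625 [ 495.75716506 -230.20411505   26.582093  ] [-3.75802546  1.39325713 20.23014029] 45.00406622886658 tcp deck [[-40.30963413   0.77266659]]
```

The strip is flat on its stop: the sheet is level, the push has risen to about 20 N with no further travel, and the lap is down. Handing in.

```bash
python3 -c "
from rig import *
print(hand_in())"
```

```text
the job is handed in; nothing more can be done
None
```

The longer strip is about 30 mm under the lap plate, square between the rails, and was held pressed flat on the seal bar with about 20 N when I handed in at 13.6 s; no verdict came back.

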